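# Slide a turned spindle into the boring jig and lock the clamp

### The job

The wooden spindle standing on the sliding table is next for boring in its top end. Push it along the table, low on its foot so that it slides upright and is neither lifted nor tipped over, into the notch of the plywood jig until it is fully home against the stop; then push the clamp lever round as far as it goes, so that the clamp grips the spindle tight against the fence. Leave the other things on the table where they are.

Things in the scene. Friction and masses are not known exactly. Their poses are not given: they have to be found in the camera images.
- spindle: turned wooden spindle standing on the table, 222 mm tall: 44 x 44 mm square block at the foot (0 to 78 mm high) and at the top (162 to 222 mm), round and thinner (24 to 42 mm) between; about 0.26 kg. Origin: centre of the underside; z up, x and y square to the foot's faces. Pushed higher than 30 mm it may tip. Any of its four ways round will do
- jig: plywood boring jig fixed on the table, 110 x 145 mm. Origin: on the table, centre of the seat, where the spindle's underside centre belongs (the 12 mm shoe is notched; the spindle slides on the table itself). x = the way in; the notch opens to -x, stop at +x, fence at +y, clamp at -y. Shoe: x = -50 mm (fence side) or -30 mm (clamp side, y < -31 mm) to +62 mm
- stop_face (a point): middle of the stop's face, 25 mm up, at jig x = +22 mm; the stop is a 50 mm high block across the end of the notch
- fence_face (a point): middle of the fence's face, 25 mm up, at jig y = +22 mm; the fence is a 50 mm high block from jig x = -22 to +44 mm, with a lead-in flared outwards by 15 deg back to x = -51 mm. With the lever open, 49 to 51 mm are free between fence and clamp disc
- clamp_pin (a point): centre of the clamp's pivot, at the lever's mid height (46 mm above the table). The vertical pin stands in the jig at x = 0, y = -48.4 mm; round it turns a wooden eccentric disc, 40 mm across and 14 to 38 mm above the table, fixed to the lever
- lever_end (a point): centre of the round red knob at the end of the clamp lever, 90 mm from clamp_pin, same height. The lever is a wooden bar 16 mm wide, 39 to 53 mm above the table; its knob is 24 mm across. Open, it points past the stop and away from the seat (jig +x and -y); it closes clockwise seen from above
- clamp (a joint): turn of the lever about the pin in rad, clockwise from above: 0 open, 1.65 closed at its end stop, where the lever points along (-0.71, -0.71) in the jig's x, y. From about 1.25 the disc squeezes a spindle that stands at the fence, pushing it to fence and stop. It takes about 1 N at the knob until then and up to 10 N at the end; it stays where it is left
- glue_bottle: cream glue bottle with red nozzle, 60 x 60 x 197 mm, bystander; origin centre of underside
- screw_pot: open tin pot of screws, 68 mm across, 52 mm high, bystander; origin centre of underside
- tape_measure: yellow and black tape measure, 37 x 89 x 66 mm, bystander; origin centre of underside
- marking_gauge: wooden marking gauge lying down, 56 x 200 x 72 mm, bystander; origin centre of underside
- pencil: red flat carpenter's pencil, 164 x 15 x 8 mm, bystander; origin centre of underside
- finished_spindle: a second spindle of the same kind, already bored, lying on its side on the saw top, 222 mm long, bystander; origin at the middle of its underside as it lies, x along it
- arbor_nut: steel hexagon nut lying on the saw top, 33 x 29 x 14 mm, bystander; origin centre of underside
Mind the look-alikes: they are no part of the job. What is shaped like the spindle but black is not meant.

How it is judged:
On the way, in this order (a step that is already met when the one before it is completed fails the run):
1. the spindle stands fully home against the stop, upright, with the clamp still open (x of spindle in the frame of jig between -0.004 and 0.003 m and z of spindle in the frame of jig below 0.004 m and angle between spindle's own z axis and vertical below 0.06 rad and value of joint clamp below 0.8 rad), for 0.2 s.
2. the lever is pushed fully round and the clamp squeezes the spindle (value of joint clamp above 1.45 rad and contact force between clamp and spindle above 2 N), for 0.2 s.
At the end, for the whole second after the job is handed in: The spindle stands upright (within 3 deg) on the table in the jig's seat, at the stop within 3 to 4 mm and at the fence within 3 to 3.5 mm, square to the jig within 3.4 deg and still; the lever is turned to at least 1.45 rad and the clamp presses on the spindle with more than 2 N (all of step 2 and x of spindle in the frame of jig between -0.004 and 0.003 m and z of spindle in the frame of jig below 0.004 m and y of spindle in the frame of jig between -0.0035 and 0.003 m and angle between spindle's own z axis and vertical below 0.05 rad and (angle between the x axis of spindle and the x axis of jig, either way round below 0.06 rad or angle between the x axis of spindle and the y axis of jig, either way round below 0.06 rad) and linear speed of spindle below 0.01 m/s); the robot touches nothing.
It fails at once if the spindle is lifted off the table (height (world z) of spindle above 0.01 m).
It fails at once if the spindle is tipped by more than 17 degrees (angle between spindle's own z axis and vertical above 0.3 rad).
It fails at once if another thing on the table is moved by more than 20 mm (distance of any of glue_bottle, screw_pot, tape_measure, marking_gauge, pencil, finished_spindle, arbor_nut from where it was at the start of the episode above 0.02 m).
It also fails if it takes over 72 s, if anything falls off the work surface, if the arm or the gripper's body presses on something with over 40 N, if the wrist force passes 120 N, or if a joint passes its speed limit or range.

### The arm

A 7-joint arm with a two-finger parallel gripper is mounted at the origin on a cart in front of the work surface, level with it; the furniture and walls round the work are solid. World frame = base frame: x ahead of the robot, y to its left, z up, the work surface at z = 0. Lengths are in m, angles in rad, forces in N, time in s.
With the tool pointing down it reaches from about 0.4 to 0.85 m from the base axis. Payload 10.4 kg.
Tool frame: the origin (TCP) lies on the centre line of the jaws, within the pads' length; the fingertips stand 19 mm ahead of it and the grasp point (between the pads) is the TCP (manip.nose_length is the distance from the TCP to the fingertips, in m); z points along the fingers, y is the direction in which the jaws open and shut (so a half turn about z gives the same grasp; the last joint's range is limited). The gripper opens to 85 mm and grips with 20 to 120 N. Pads are 22 mm wide; open, the fingers measure 114 mm over their backs; the gripper's body (76 mm by 85 mm) begins 54 mm behind the grasp point. The pads swing forward as they close: fully open they stand 13 mm farther back than shut.
Start: joints at [-1.222, 0.332, -0.065, 1.46, 0.022, 1.35, -0.088], TCP at [0.227, 0.582, 0.25] pointing down, gripper open.
Joint ranges: [-2.6, 2.6], [-0.5, 2.12], [-1.47, 1.34], [0.16, 2.42], [-1.27, 4.41], [0.06, 2.06], [-2.6, 2.6]. Speed limits (rad/s): [2.22, 2.22, 2.79, 2.79, 3.14, 3.14, 3.14].

### API

Orientations are given as a 3x3 rotation matrix whose columns are the frame's x, y, z axes.
In Python, from bench import manip gives the robot as it stands. Calls block until the motion is done:
- manip.move_pose(position, orientation): joint-space move of the TCP to a pose.
- manip.servo_line(position, rate=0.15, orientation=None, contact_N=None): straight line of the TCP; orientation=None keeps the orientation; rate is the mean speed in m/s. With contact_N (N) it stops when the force on the tool has changed by that much, and returns True; else False.
- manip.goto_joints(angles): joint-space move.
- manip.gripper_to(opening, effort=None): finger opening in m; effort is the grip in N (None keeps the last); returns when the fingers have stopped.
- manip.dwell(seconds).
- manip.solve_ik(position, orientation): joint angles nearest the present ones, or None.
- manip.get_state(): the state.
- manip.capture(name): name is "side" or "top" or "wrist"; returns the picture (480x640x3 uint8, red, green, blue); there is no depth.
- manip.calibration(name): a dict with "camera_matrix" (3x3 intrinsics, pixels), "dist" ([k1, k2, p1, p2, k3] as OpenCV has them; the pictures are not rectified), "position" and "attitude" of the camera in the world; the wrist camera has in their place "tool_from_camera" (4x4, takes a point from camera to tool coordinates, whose origin is the TCP and whose axes are the flange's). Camera axes: x right, y down, z forward; pixel columns grow to the right and rows downward; lengths in m; the calibration is good to about 2 mm. A picture is of the moment at which its call begins: read the wrist's pose just before it. calibration takes no time and is no camera call.
A pose or a line that the arm cannot do raises manip.IKError and nothing moves.
- manip.finish_job(): hands the job in, once; it reports no verdict.
Trained networks look in the newest picture that a camera, given by its name, has taken for a name from the list of things; names that differ only in an ending like _2 or _b are one class to them, and where a whole thing is asked for, a point or a joint stands for the part that bears it (a point fixed in the world has none). Each returns a list of dicts, best first, with "confidence" (0 to 1); they miss things now and then, are a little off and sometimes report something else, mostly with a low value. They report only what shows in the picture. A call takes as long as a camera call. They do not tell look-alikes from the thing itself.
- manip.search_frame(target, camera): "extent" ([centre column, centre row, width, height] in pixels, round what is visible of it).
The state is a dict: "clock": time; "joint_positions": joint angles; "qvel": joint speeds; "joint_torque": joint torques, N m; "eef_pos": TCP position; "orientation": TCP orientation; "ft_force": force on the tool from outside, world axes, zero at the start; "moment": the same for the moment, N m; "width": finger opening in m.
Only numpy, scipy, OpenCV 4.12 (cv2) and the standard library are available. Lean on these libraries where they do the work, as an engineer would, in place of code of your own. Each camera call takes 0.05 s, during which the arm holds its last target. There are 200 camera calls.

## Working session

There is one attempt and no reset: what is moved stays moved. The work goes in short steps, each a Python script; the robot and the scene stay as the last script left them, time stands still between calls to the robot, and variables do not carry over. Pictures are saved under pics/ and viewed, about 8 in all and at most 12, crops included, and the job is handed in when it is done.

```bash
mkdir -p pics; ls
python3 - <<'E'
from bench import manip
import cv2,numpy as np
for c in ("side","top"):
    im=manip.capture(c); cv2.imwrite(f"pics/{c}0.png",im[:,:,::-1])
    k=manip.calibration(c); print(c,np.round(k["camera_matrix"],1).tolist(),np.round(k["dist"],3),np.round(k["position"],3),np.round(k["attitude"],3).tolist())
    for t in ("spindle","jig","lever_end","clamp_pin","stop_face","fence_face","finished_spindle","glue_bottle","screw_pot","tape_measure","marking_gauge","pencil"):
        print(t,[(np.round(d["extent"]).tolist(),round(d["confidence"],2)) for d in manip.search_frame(t,c)][:4])
s=manip.get_state(); print(s["clock"],s["orientation"])
print(manip.calibration("wrist"))
E
```

```text
pics
side [[529.1, 0.0, 311.8], [0.0, 529.1, 248.1], [0.0, 0.0, 1.0]] [-0.009  0.     0.     0.     0.   ] [ 0.605 -1.204  1.032] [[1.0, 0.021, -0.022], [0.03, -0.671, 0.741], [0.001, -0.741, -0.671]]
spindle [([390.0, 270.0, 27.0, 80.0], 0.86), ([264.0, 151.0, 22.0, 70.0], 0.69), ([260.0, 236.0, 25.0, 74.0], 0.59), ([292.0, 284.0, 30.0, 83.0], 0.58)]
jig [([292.0, 204.0, 52.0, 35.0], 0.9)]
lever_end [([302.0, 201.0, 34.0, 28.0], 0.87), ([234.0, 298.0, 21.0, 42.0], 0.44)]
clamp_pin [([290.0, 207.0, 52.0, 34.0], 0.7)]
stop_face [([291.0, 205.0, 50.0, 35.0], 0.98)]
fence_face [([291.0, 206.0, 54.0, 34.0], 0.63)]
finished_spindle [([337.0, 310.0, 14.0, 55.0], 0.67)]
glue_bottle [([328.0, 351.0, 25.0, 66.0], 0.75)]
screw_pot [([228.0, 384.0, 32.0, 40.0], 0.73)]
tape_measure [([234.0, 348.0, 28.0, 42.0], 0.68), ([335.0, 277.0, 9.0, 3.0], 0.37)]
marking_gauge [([276.0, 367.0, 25.0, 71.0], 0.78), ([231.0, 301.0, 27.0, 40.0], 0.54)]
pencil [([230.0, 301.0, 17.0, 38.0], 0.75), ([336.0, 277.0, 10.0, 4.0], 0.49), ([304.0, 203.0, 29.0, 30.0], 0.34)]
top [[511.4, 0.0, 314.3], [0.0, 511.4, 237.6],
[... 1108 characters left out ...]
9.31669092e-01  1.15328336e-04]
 [ 1.55006471e-06  1.23182346e-04 -9.99999992e-01]]
{'camera_matrix': array([[432.36598923,   0.        , 320.05685677],
       [  0.        , 432.36598923, 237.51052308],
       [  0.        ,   0.        ,   1.        ]]), 'dist': array([-0.10317441,  0.        ,  0.        ,  0.        ,  0.        ]), 'tool_from_camera': array([[ 3.59231595e-04, -9.46939085e-01, -3.21412881e-01,
         8.31125953e-02],
       [ 9.99999882e-01,  4.45280709e-04, -1.94211739e-04,
        -6.87844819e-04],
       [ 3.27025642e-04, -3.21412773e-01,  9.46939133e-01,
        -1.23696318e-01],
       [ 0.00000000e+00,  0.00000000e+00,  0.00000000e+00,
         1.00000000e+00]])}
```

Run:
```python
import cv2
a=cv2.imread("pics/side0.png")[90:420,170:460]; b=cv2.imread("pics/top0.png")[90:370,70:530]
cv2.imwrite("pics/s1.png",cv2.resize(a,None,fx=1.8,fy=1.8,interpolation=2)); cv2.imwrite("pics/t1.png",cv2.resize(b,None,fx=1.7,fy=1.7,interpolation=2))
```

```text
(no output)
```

View pics/s1.png

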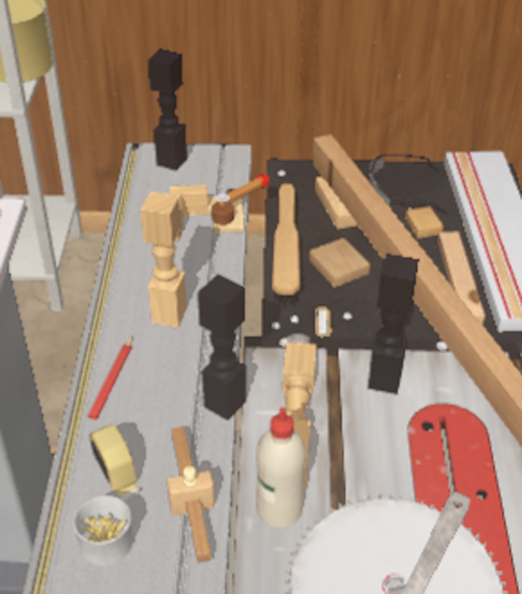

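View pics/t1.png

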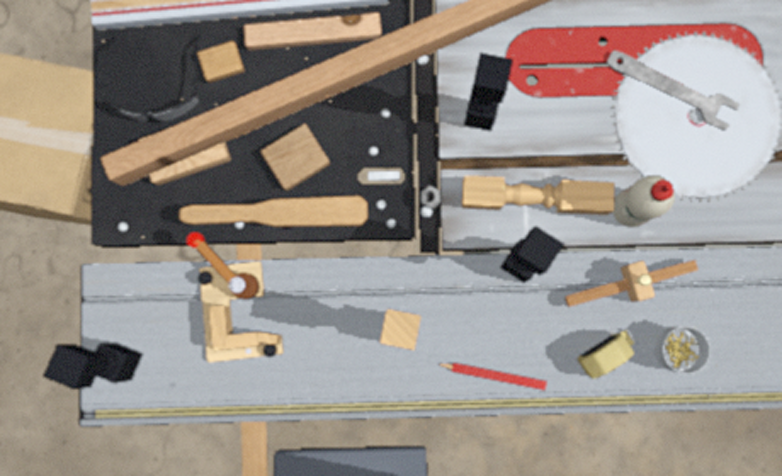

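```bash
cat > h.py <<'E'
from bench import manip
import cv2,numpy as np
def cam(c,st=None):
    k=manip.calibration(c)
    if c=="wrist":
        T=np.eye(4);T[:3,:3]=st["orientation"];T[:3,3]=st["eef_pos"];T=T@k["tool_from_camera"];R,p=T[:3,:3],T[:3,3]
    else: R,p=np.array(k["attitude"]),np.array(k["position"])
    return np.array(k["camera_matrix"]),np.array(k["dist"]),R,p
def px2w(C,uv,z):
    K,d,R,p=C; n=cv2.undistortPoints(np.array(uv,float).reshape(-1,1,2),K,d)[:,0]
    r=np.c_[n,np.ones(len(n))]@R.T; return p+r*((z-p[2])/r[:,2])[:,None]
def w2px(C,P):
    K,d,R,p=C; P=np.array(P,float).reshape(-1,3)
    return cv2.projectPoints((P-p)@R,np.zeros(3),np.zeros(3),K,d)[0][:,0]
def down(a): # tool x at world angle a, z down
    c,s=np.cos(a),np.sin(a); return np.array([[c,s,0],[s,-c,0],[0,0,-1.]])
E
python3 - <<'E'
from h import *
t=cam("top"); f=lambda x,y:(x/1.7+70,y/1.7+90)
print("top face",px2w(t,[f(390,310),f(420,316),f(413,349),f(381,343)],.222).round(3).tolist())
print("knob,pin",px2w(t,[f(195,239),f(240,285)],.046).round(3).tolist())
print("stop/fence L top",px2w(t,[f(203,291),f(208,357),f(282,350),f(280,337),f(234,335),f(229,290)],.050).round(3).tolist())
s=cam("side");g=lambda x,y:(x/1.8+170,y/1.8+90)
print("foot side",px2w(s,[g(150,318),g(176,326),g(184,314)],0).round(3).tolist())
print("table edges", px2w(t,[f(82,265),f(82,415),f(780,236),f(780,405),f(440,365),f(545,385)],0).round(3).tolist())
print("black knobs",px2w(t,[f(205,278),f(269,350)],.05).round(3).tolist())
E
```

```text
top face [[0.464, -0.127, 0.222], [0.455, -0.164, 0.222], [0.415, -0.154, 0.222], [0.423, -0.114, 0.222]]
knob,pin [[0.58, 0.16, 0.046], [0.511, 0.095, 0.046]]
stop/fence L top [[0.503, 0.148, 0.05], [0.408, 0.141, 0.05], [0.415, 0.034, 0.05], [0.434, 0.037, 0.05], [0.439, 0.103, 0.05], [0.504, 0.11, 0.05]]
foot side [[0.41, -0.147, 0.0], [0.452, -0.164, 0.0], [0.462, -0.137, 0.0]]
table edges [[0.55, 0.341, 0.0], [0.327, 0.338, 0.0], [0.568, -0.715, 0.0], [0.315, -0.698, 0.0], [0.386, -0.194, 0.0], [0.353, -0.35, 0.0]]
black knobs [[0.522, 0.145, 0.05], [0.416, 0.053, 0.05]]
```

Candidates: the upright pale spindle at top px (306,283) and side px (260,236). The black look-alikes are at side px (264,151), (292,284) and (390,270), and the finished one lies at side px (337,310). I choose the pale upright one and will take close wrist views of it and the jig.

```bash
python3 - <<'E'
from h import *
import json
def go(p,a,n):
    manip.move_pose(p,down(a)); manip.dwell(.3)
    st=manip.get_state(); im=manip.capture("wrist"); cv2.imwrite(f"pics/{n}.png",im[:,:,::-1])
    json.dump({k:np.array(st[k]).tolist() for k in("orientation","eef_pos")},open(f"pics/{n}.json","w"))
    print(n,st["clock"],np.round(st["joint_positions"],2),[(t,[(np.round(d["extent"]).tolist(),round(d["confidence"],2)) for d in manip.search_frame(t,"wrist")][:2]) for t in("spindle","lever_end","clamp_pin","stop_face","fence_face")])
for a in (-np.pi/2,np.pi/2,0,np.pi):
    print(a,manip.solve_ik([.47,.07,.27],down(a)) is not None,manip.solve_ik([.44,-.2,.34],down(a)) is not None)
go([.48,.07,.28],-np.pi/2,"w1")
E
cat > /dev/null
```

```text
-1.5707963267948966 False False
1.5707963267948966 True True
0 True True
3.141592653589793 True TrueTraceback (most recent call last):
  File "<stdin>", line 10, in <module>
  File "<stdin>", line 4, in go
bench.IKError: the arm cannot take that pose within its joint ranges
```

```bash
cat >> h.py <<'E'
def tilt(psi,th,roll): # push heading psi (world angle), tilt th, roll: 0 -> tool x to front/up, pi -> back, +-pi/2 sideways
    h=np.array([np.cos(psi),np.sin(psi),0]);u=np.array([0,0,1.])
    z=h*np.sin(th)-u*np.cos(th); f=h*np.cos(th)+u*np.sin(th); s=np.cross(z,f)
    x=f*np.cos(roll)+s*np.sin(roll); return np.c_[x,np.cross(z,x),z]
E
python3 - <<'E'
from h import *
import json
for th in (20,30,40):
  for r in (0,90,180,270):
    print(th,r,[(None if (q:=manip.solve_ik([x,y,.035],tilt(np.radians(p),np.radians(th),np.radians(r)))) is None else np.round(q,2).tolist()) for x,y,p in((.435,-.2,86),(.46,.05,90))])
def go(p,a,n):
    manip.move_pose(p,down(a)); manip.dwell(.3)
    st=manip.get_state(); im=manip.capture("wrist"); cv2.imwrite(f"pics/{n}.png",im[:,:,::-1])
    json.dump({k:np.array(st[k]).tolist() for k in("orientation","eef_pos")},open(f"pics/{n}.json","w"))
    print(n,st["clock"],np.round(st["joint_positions"],2),[(t,[(np.round(d["extent"]).tolist(),round(d["confidence"],2)) for d in manip.search_frame(t,"wrist")][:2]) for t in("spindle","lever_end","clamp_pin","stop_face","fence_face")])
go([.48,.06,.28],np.pi/2,"w1")
E
```

```text
20 0 [[-0.08, 0.48, 0.74, 1.97, -0.69, 1.13, 0.97], [-0.69, 0.36, 0.82, 2.13, -0.77, 0.96, 0.62]]
20 90 [[-0.11, 0.5, 0.78, 1.97, -0.71, 1.14, -0.59], [-0.6, 0.33, 0.7, 2.13, -0.72, 0.93, -1.0]]
20 180 [[-0.37, 0.74, 1.16, 1.98, -0.97, 1.32, -1.95], [-0.95, 0.56, 1.17, 2.14, -1.0, 1.12, -2.34]]
20 270 [[0.94, 0.43, -0.46, 1.92, -0.15, 0.99, 2.1], [-0.71, 0.37, 0.84, 2.13, -0.78, 0.96, 2.2]]
30 0 [[0.02, 0.59, 0.74, 1.9, -0.83, 1.31, 1.11], [-0.71, 0.54, 0.99, 2.12, -1.06, 1.19, 0.92]]
30 90 [[-0.02, 0.62, 0.8, 1.9, -0.86, 1.33, -0.43], [-0.46, 0.4, 0.68, 2.11, -0.91, 1.06, -0.76]]
30 180 [[-0.24, 0.87, 1.15, 1.91, -1.09, 1.54, -1.83], [-0.82, 0.68, 1.16, 2.13, -1.18, 1.32, -2.14]]
30 270 [[1.01, 0.52, -0.46, 1.85, -0.26, 1.1, 2.22], [-0.78, 0.62, 1.1, 2.12, -1.14, 1.27, 2.54]]
40 0 [[0.0, 0.8, 0.9, 1.84, -1.02, 1.58, 1.29], [-0.6, 0.69, 1.0, 2.1, -1.23, 1.42, 1.1]]
40 90 [[0.07, 0.74, 0.8, 1.83, -0.96, 1.52, -0.33], [-0.34, 0.5, 0.66, 2.09, -1.06, 1.22, -0.58]]
40 180 [[-0.14, 1.01, 1.15, 1.84, -1.19, 1.76, -1.74], [-0.57, 0.65, 0.95, 2.1, -1.2, 1.38, -2.06]]
40 270 [[1.07, 0.62, -0.46, 1.78, -0.34, 1.21, 2.32], [0.82, 0.51, -0.66, 2.03, -0.48, 0.91, 2.12]]
w1 3.6833 [-0.71 -0.02  0.49  1.8   0.01  1.36 -0.22] [('spindle', [([275.0, 404.0, 66.0, 124.0], 0.75)]), ('lever_end', [([397.0, 121.0, 126.0, 123.0], 0.92)]), ('clamp_pin', [([344.0, 138.0, 234.0, 161.0], 0.65)]), ('stop_face', [([343.0, 138.0, 229.0, 156.0], 0.79)]), ('fence_face', [([343.0, 136.0, 233.0, 159.0], 0.93)])]
```

View pics/w1.png

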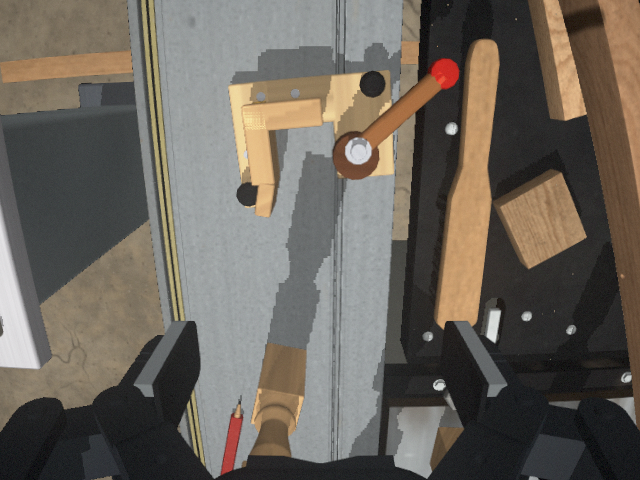

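The wrist view shows the jig with its notch opening towards the robot's right (−y): pin at (357,151), knob at (446,73), inner corner near (272,128). The pale spindle's foot is at (280,380). Next is a zoom for corner picking.

Run:
```python
import cv2
a=cv2.imread("pics/w1.png")
cv2.imwrite("pics/w1z.png",cv2.resize(a[60:225,222:402],None,fx=3.6,fy=3.6,interpolation=2)); cv2.imwrite("pics/w1s.png",cv2.resize(a[320:460,220:340],None,fx=4,fy=4,interpolation=2))
```

```text
(no output)
```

View pics/w1z.png

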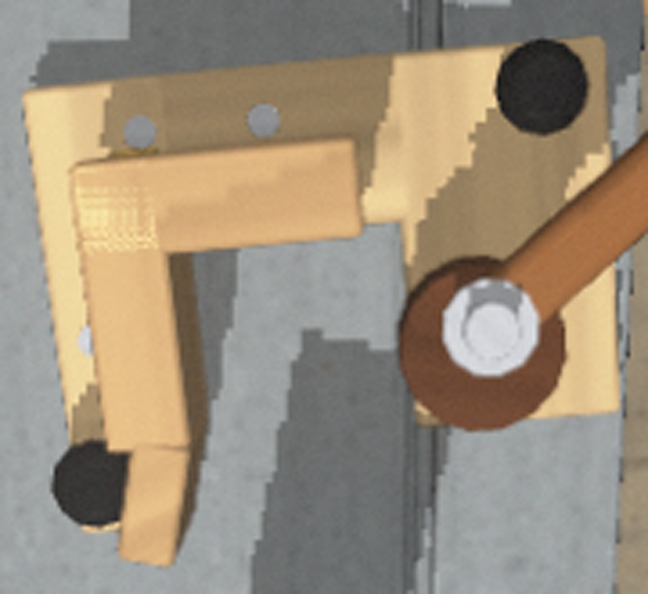

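View pics/w1s.png

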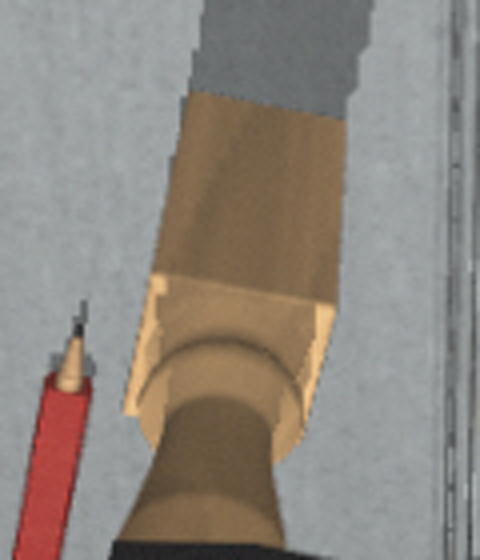

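Run:
```python
from h import *
import json
from scipy.optimize import least_squares
C=cam("wrist",json.load(open("pics/w1.json")))
J=[(168,253,.05,22,22),(188,447,.05,-22,22),(25,93,.012,62,None,0),(603,38,.012,62,None,145),(617,410,.012,-30,None,145),(482,343,.038,0,-47.5),(491,331,.056,0,-48.4)]
uv=np.array([(p[0]/3.6+222,p[1]/3.6+60) for p in J])
def P(v):
    c,s=np.cos(v[2]),np.sin(v[2]); o=[]
    for p in J:
        x=p[3]/1e3; y=p[4]/1e3 if p[4] is not None else v[3]-p[5]/1e3
        o.append((v[0]+c*x-s*y,v[1]+s*x+c*y,p[2]))
    return o
r=least_squares(lambda v:(w2px(C,P(v))-uv).ravel(),[.46,.08,np.pi/2,.06],x_scale=[.01,.01,.01,.01],loss="soft_l1")
print("jig",r.x,np.degrees(r.x[2]),"\n",r.fun.reshape(-1,2).round(1).tolist())
S=[(190,92,0,1,1),(345,118,0,1,-1),(152,273,.078,1,1),(337,303,.078,1,-1),(125,413,.078,-1,1)]
us=np.array([(p[0]/4+220,p[1]/4+320) for p in S])
def Q(v):
    c,s=np.cos(v[2]),np.sin(v[2]); return [(v[0]+.022*(c*p[3]-s*p[4]),v[1]+.022*(s*p[3]+c*p[4]),p[2]) for p in S]
q=least_squares(lambda v:(w2px(C,Q(v))-us).ravel(),[.44,-.14,1.5],x_scale=[.01,.01,.01])
print("spindle",q.x,np.degrees(q.x[2]),q.fun.round(1))
print("knob",px2w(C,[(446,73)],.05))
t=cam("top");print("top check jig/spindle", w2px(t,[[*q.x[:2],.222],[*r.x[:2],0]]))
s=cam("side");print("black", px2w(s,[(225/1.8+170,415/1.8+90),(385/1.8+170,390/1.8+90)],0).round(3))
```

```text
jig [0.46174929 0.09258804 1.65302325 0.06189165] 94.71125566528492 
 [[-0.1, 0.6], [0.5, 0.3], [-5.9, -0.8], [0.6, -0.1], [0.5, 1.6], [-0.4, -6.0], [-0.0, 0.1]]
spindle [ 0.43931243 -0.14027056  1.36898563] 78.4370987365785 [-0.3 -1.   0.7 -0.4 -0.4 -0.1  0.4  0.5 -0.3  1.1]
knob [[0.5777768  0.15835271 0.05      ]]
top check jig/spindle [[306.12772401 283.78589262]
 [215.74209503 277.86445202]]
black [[ 0.537 -0.339  0.   ]
 [ 0.764 -0.285  0.   ]]
```

```bash
cat >> h.py <<'E'
JX,JY,JA=.4617,.0926,1.653
TH=np.radians(35); OFF=.022+.019*np.sin(TH)+.011*np.cos(TH)  # spindle centre to TCP, along heading
def j2w(x,y): c,s=np.cos(JA),np.sin(JA); return np.array([JX+c*x-s*y,JY+s*x+c*y])
def pp(c,psi,gap=0,z=.027): # TCP position pushing a spindle centred at c with heading psi
    return np.r_[np.array(c)-(OFF+gap)*np.array([np.cos(psi),np.sin(psi)]),z]
def O(psi): return tilt(psi,TH,np.pi)
E
cat > a.py <<'E'
from h import *
c0=np.array([.4393,-.1403]);p0=1.369
print("ik",[manip.solve_ik(p,o) is not None for p,o in((pp(c0,p0,.05,.38),O(p0)),(pp(c0,p0,.05),O(p0)),(pp(j2w(-.055,-.002),JA),O(JA)),(pp(j2w(.004,-.002),JA),O(JA)))])
manip.servo_line([.48,.06,.42]); manip.gripper_to(.008,40)
manip.move_pose(pp(c0,p0,.06,.40),O(p0))
manip.servo_line(pp(c0,p0,.05),rate=.15)
manip.dwell(.2);st=manip.get_state();print(st["clock"],np.round(st["joint_positions"],2),st["width"],st["ft_force"])
im=manip.capture("side");cv2.imwrite("pics/s2.png",cv2.resize(im[120:400,170:490,::-1],None,fx=2,fy=2,interpolation=2))
E
python3 a.py
```

```text
ik [True, True, True, True]
10.5167 [ 0.04  0.73  0.89  1.89 -1.    1.44 -1.93] 0.008338923265794225 [-0.0829679   0.57015141 -0.75662494]
```

View pics/s2.png

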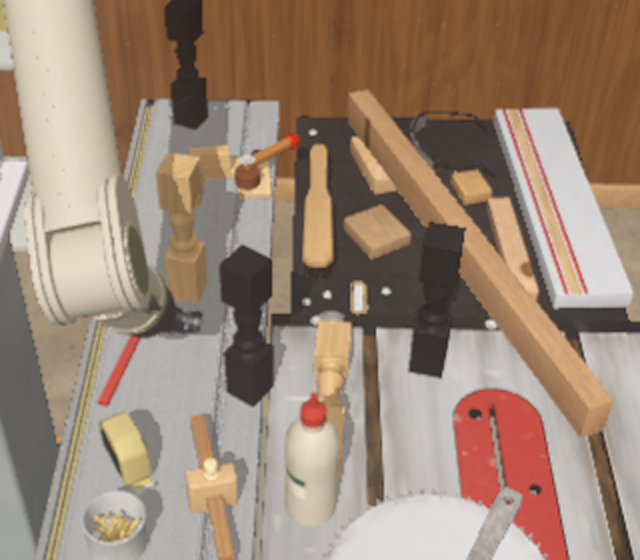

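The gripper, tilted with its tip at about (190,320) in the crop, is low behind the spindle at (185,270) and clear of the black look-alike at (248,370). Now the push to just short of the jig.

```bash
cat > b.py <<'E'
from h import *
c0=np.array([.4393,-.1403]);p0=1.369
u=lambda a:np.array([np.cos(a),np.sin(a)])
# straight length d then arc radius R onto jig line y=-2 mm
R=.2; n=np.array([-np.sin(JA),np.cos(JA)]); yj=n@(c0-j2w(0,-.002)); da=JA-p0
d=(yj-R*(1-np.cos(da)))/np.sin(da); print("d",d)
manip.servo_line(pp(c0,p0,.012),rate=.08)
print("contact",manip.servo_line(pp(c0,p0,-.006),rate=.02,contact_N=3),manip.get_state()["ft_force"])
c=c0+d*u(p0); manip.servo_line(pp(c,p0),rate=.05)
for k in range(1,7):
    a=p0+da*k/6; q=c+R*np.array([np.sin(a)-np.sin(p0),-np.cos(a)+np.cos(p0)])
    manip.servo_line(pp(q,a),rate=.04,orientation=O(a))
manip.dwell(.2);st=manip.get_state();print(st["clock"],st["ft_force"],st["eef_pos"],pp(q,a),q)
np.save("q.npy",q)
for n,(x0,x1,y0,y1) in {"top":(170,330,200,340),"side":(230,350,140,280)}.items():
    im=manip.capture(n);cv2.imwrite(f"pics/{n}3f.png",im[:,:,::-1]);print(n,[(np.round(e["extent"],1).tolist(),round(e["confidence"],2)) for e in manip.search_frame("spindle",n)][:4])
    globals()[n]=cv2.resize(im[y0:y1,x0:x1,::-1],(400,int(400*(y1-y0)/(x1-x0))),interpolation=2)
h=min(top.shape[0],side.shape[0]);cv2.imwrite("pics/m3.png",np.hstack([top[:h],side[:h]]))
print("expected top-face px",w2px(cam("top"),[[*q,.222]]))
E
python3 b.py
```

```text
d 0.1264696760061448
contact False [-0.33535622 -1.53490695  0.20000615]
17.35 [ 0.28574477  1.21278648 -0.26114745] [ 0.47136074 -0.00164341  0.02698633] [ 0.47147243 -0.00165561  0.027     ] [0.46803127 0.0401115 ]
top [([356.4, 142.3, 27.8, 45.1], 0.81), ([382.8, 238.1, 37.2, 31.9], 0.71), ([122.4, 303.0, 59.4, 25.7], 0.63), ([227.1, 269.9, 35.0, 22.8], 0.55)]
side [([293.3, 284.5, 27.4, 80.0], 0.76), ([387.9, 270.8, 31.1, 75.2], 0.63), ([266.2, 128.9, 16.7, 19.3], 0.52), ([306.2, 203.5, 21.6, 30.6], 0.32)]
expected top-face px [[220.81694442 272.35693376]]
```

View pics/m3.png

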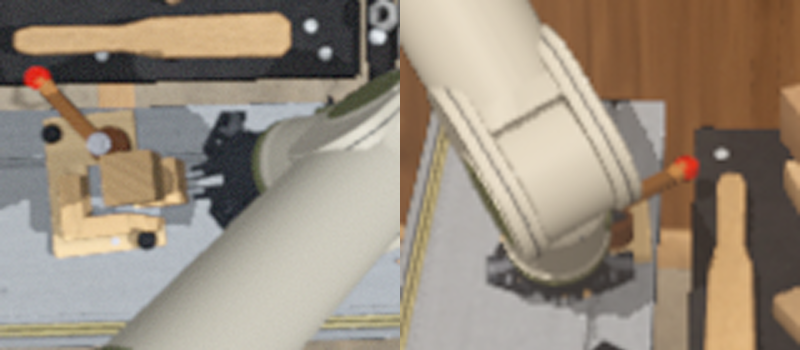

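The spindle stands upright in front of the pusher at the notch mouth. Its top face is at about (221.6,271.2) in the top image, expected (220.8,272.4). Pushing home until contact force.

```bash
cat > c.py <<'E'
from h import *
manip.servo_line(pp(j2w(-.012,-.0015),JA),rate=.03); print(manip.get_state()["ft_force"])
r=manip.servo_line(pp(j2w(.010,-.0015),JA),rate=.012,contact_N=8)
st=manip.get_state();R=np.array([[np.cos(JA),np.sin(JA)],[-np.sin(JA),np.cos(JA)]])
print("contact",r,st["ft_force"],"pushed jig xy",R@(np.array(st["eef_pos"][:2])-[JX,JY])+[OFF,0])
manip.dwell(.4);print(st["clock"],manip.get_state()["ft_force"])
p=np.array(st["eef_pos"]);b=np.r_[np.cos(JA),np.sin(JA),0]
manip.servo_line(p-.07*b,rate=.08)
manip.servo_line(p-.09*b+[0,0,.30],rate=.15)
for n,(x0,x1,y0,y1) in {"top":(170,330,200,340),"side":(230,350,140,280)}.items():
    im=manip.capture(n);cv2.imwrite(f"pics/{n}4f.png",im[:,:,::-1])
    globals()[n]=cv2.resize(im[y0:y1,x0:x1,::-1],(400,int(400*(y1-y0)/(x1-x0))),interpolation=2)
h=min(top.shape[0],side.shape[0]);cv2.imwrite("pics/m4.png",np.hstack([top[:h],side[:h]]))
print("seat top px",w2px(cam("top"),[[*j2w(x,y),.222] for x in(-.022,.022) for y in (-.022,.022)]),manip.get_state()["clock"])
E
python3 c.py
```

```text
[-1.32151061 -0.54635489 -0.47712888]
contact True [ 0.93423033 -0.84123199  0.46653414] pushed jig xy [ 0.00277411 -0.00171122]
20.2833 [ 0.42510546  0.12064759 -0.21150833]
seat top px [[205.49499812 264.53933468]
 [207.29108399 285.22254647]
 [184.79515213 266.76324099]
 [186.51076949 287.47272949]] 23.9667
```

View pics/m4.png

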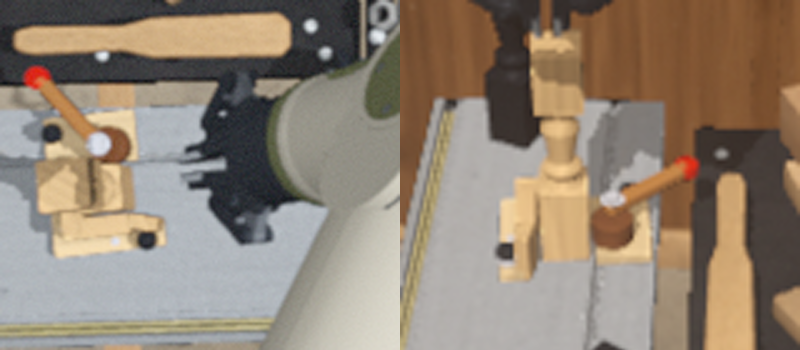

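Spindle sits at the stop and fence as far as the images show (top face within ~1 px of prediction). The force relaxed after contact, so I'll do one firmer confirming push, then go to the lever.

```bash
cat > d.py <<'E'
from h import *
b=np.r_[np.cos(JA),np.sin(JA),0]; P=lambda x,z=.027:pp(j2w(x,-.0015),JA,z=z)
manip.servo_line(P(-.07),rate=.2); manip.servo_line(P(-.008),rate=.08)
r=manip.servo_line(P(.014),rate=.012,contact_N=14)
st=manip.get_state();R=np.array([[np.cos(JA),np.sin(JA)],[-np.sin(JA),np.cos(JA)]])
print("contact",r,st["ft_force"],R@(np.array(st["eef_pos"][:2])-[JX,JY])+[OFF,0])
p=np.array(st["eef_pos"]);manip.servo_line(p+.0005*b,rate=.01);manip.dwell(.3);print(manip.get_state()["ft_force"])
manip.servo_line(P(-.07),rate=.1); manip.servo_line(P(-.09,.36),rate=.2);manip.gripper_to(0)
print(manip.get_state()["clock"])
# lever plan: pin in world, knob; IK check along arc
pin=j2w(0,-.0484); k=np.array([.5778,.1584]); v=k-pin; a0=np.arctan2(v[1],v[0]); print("pin",pin,"lever ang jig",np.degrees(a0-JA),np.linalg.norm(v))
for w in (0,np.pi):
  for q in (0,.55,1.1,1.65):
    a=JA-np.radians(40.5)-q; tn=np.array([np.sin(a),-np.cos(a)]); c=pin+.09*np.array([np.cos(a),np.sin(a)])-.025*tn
    s=manip.solve_ik([*c,.049],down(np.arctan2(tn[1],tn[0])+w)); print(w,q,c.round(3),None if s is None else np.round(s,2))
E
python3 d.py
```

```text
contact True [ 0.32147343 -1.5415173   0.88189339] [ 0.00282913 -0.00153472]
[-0.53981724 -5.17472992  2.23983695]
31.1417
pin [0.50993656 0.09657418] lever ang jig -52.375374416371514 0.09180347731750697
0 0 [0.542 0.184] [-1.08  0.55  0.84  1.84 -0.49  0.97 -2.22]
0 0.55 [0.583 0.154] [-1.07  0.7   0.99  1.76 -0.67  1.06 -2.58]
0 1.1 [0.603 0.107] [ 0.61  0.91 -1.25  1.65  0.9   1.27  2.17]
0 1.65 [0.595 0.057] [ 0.71  0.88 -1.25  1.69  0.88  1.25  1.69]
3.141592653589793 0 [0.542 0.184] [ 0.52  0.82 -1.25  1.76  0.84  1.21 -0.03]
3.141592653589793 0.55 [0.583 0.154] [ 0.44  0.74 -1.05  1.68  0.7   1.15 -0.41]
3.141592653589793 1.1 [0.603 0.107] [-0.64  0.53  0.5   1.72 -0.3   0.97 -0.18]
3.141592653589793 1.65 [0.595 0.057] [-0.67  0.53  0.63  1.77 -0.37  0.97 -0.6 ]
```

Run:
```python
from h import *
s=manip.get_state();q=np.array(s["joint_positions"]);p=np.array(s["eef_pos"]);o=np.array(s["orientation"])
d=np.zeros(7);d[5]=.15
manip.goto_joints(q-d);t=manip.get_state();q2=np.array(t["joint_positions"])
p2=np.array(t["eef_pos"]);o2=np.array(t["orientation"])
rv=cv2.Rodrigues(o2@o.T)[0].ravel();ang=np.linalg.norm(rv);ax=rv/ang
# centre of rotation in the plane normal to axis
m=(p+p2)/2; dv=p2-p; c=m+np.cross(ax,dv)/(2*np.tan(ang/2))
print("clock",t["clock"],ang,"wrist centre in tool frame",o.T@(c-p),"world",c,p)
```

```text
clock 31.45 0.14906037314770523 wrist centre in tool frame [ 7.16527395e-04 -1.76637258e-04 -3.24364847e-01] world [ 0.48907689 -0.22334273  0.62599125] [ 0.47394786 -0.03873919  0.35970992]
```

Wrist centre is 0.324 m above the TCP, so with a vertical tool the arm clears the 222 mm spindle while swinging the lever.

```bash
cat > e.py <<'E'
from h import *
pin=j2w(0,-.0484)
def lp(q,z=.047,off=.024):
    a=JA-np.radians(40.5)-q; tn=np.array([np.sin(a),-np.cos(a)]); c=pin+.09*np.array([np.cos(a),np.sin(a)])-off*tn
    return np.r_[c,z],down(np.arctan2(tn[1],tn[0])+np.pi)
manip.move_pose(*lp(0,.34,.026))
print(np.round(manip.get_state()["joint_positions"],2))
p,o=lp(0,off=.026); manip.servo_line(p,rate=.2); print(manip.get_state()["ft_force"])
for q in np.r_[.12:1.46:.12,1.5,1.58,1.66,1.74]:
    p,o=lp(q); r=manip.servo_line(p,rate=.06,orientation=o,contact_N=25)
    s=manip.get_state(); print(round(q,2),r,np.round(s["ft_force"],1),round(s["clock"],1))
    if r: break
print(np.round(s["joint_positions"],2),s["eef_pos"],p)
manip.dwell(.3)
im=manip.capture("top");cv2.imwrite("pics/m5.png",cv2.resize(im[180:340,150:350,::-1],None,fx=3,fy=3,interpolation=2));cv2.imwrite("pics/top5.png",im[:,:,::-1])
E
python3 e.py
```

```text
[ 0.52  0.42 -1.24  1.41  0.4   1.58  0.26]
[-0.05163267 -0.24285168  0.03396682]
0.12 False [ 0.4 -0.5 -0.1] 35.8
0.24 False [-0.9  0.7 -0.2] 36.2
0.36 False [0.  0.3 0.2] 36.5
0.48 False [-0.1 -0.4 -0.2] 36.8
0.6 False [ 0.4  0.4 -0.5] 37.2
0.72 False [ 0.   0.9 -0.2] 37.5
0.84 False [-0.3 -0.2  0. ] 37.8
0.96 False [-0.5 -0.7  0.4] 38.2
1.08 False [ 0.7 -0.8 -0.2] 38.5
1.2 False [0.5 0.7 0.7] 38.8
1.32 False [-0.5  0.6 -0.6] 39.2
1.44 False [ 1.7  2.7 -1.1] 39.5
1.5 False [ 2.9  5.9 -2.1] 39.8
1.58 False [-0.5  2.4  0.3] 40.0
1.66 False [ 3.4  5.7 -1.6] 40.3
1.74 True [ 6.8  6.3 -3.4] 40.5
[ 0.37  0.55 -0.68  1.72  0.39  1.   -1.24] [0.59475224 0.05695201 0.04850476] [0.59014903 0.04922483 0.047     ]
```

Force rose as expected and the push hit the end stop at about 1.65 rad. Backing off and checking.

Run:
```python
from h import *
import json
s=manip.get_state();p=np.array(s["eef_pos"]);x=np.array(s["orientation"])[:,0]
manip.servo_line(p+.03*x,rate=.06); manip.servo_line(p+.03*x+[0,0,.25],rate=.2)
manip.move_pose([.48,.0,.40],down(np.pi/2)); manip.dwell(.3)
st=manip.get_state();w=manip.capture("wrist");t=manip.capture("top");sd=manip.capture("side")
print(st["clock"],st["ft_force"])
for n,im in(("wrist",w),("top",t),("side",sd)): cv2.imwrite(f"pics/{n}6.png",im[:,:,::-1])
a=cv2.resize(t[200:330,160:310,::-1],(400,347),interpolation=2);b=cv2.resize(w[0:330,150:530,::-1],(400,347),interpolation=2)
cv2.imwrite("pics/m6.png",np.hstack([a,b]))
W=cam("wrist",{k:st[k] for k in("orientation","eef_pos")})
pin=j2w(0,-.0484);k=[*(pin+.09*np.array([np.cos(JA-np.radians(135)),np.sin(JA-np.radians(135))])),.05]
cr=[[*j2w(x,y),.222] for x in(-.022,.022) for y in (-.022,.022)]
T=cam("top");print("closed knob/top corners, m6 px: top",((w2px(T,[k]+cr)-[160,200])*400/150).round().tolist(),"wrist",((w2px(W,[k]+cr)-[150,0])*[400/380,347/330]).round().tolist())
```

```text
44.2417 [-0.24581299  0.91494615 -0.00396319]
closed knob/top corners, m6 px: top [[196.0, 79.0], [121.0, 172.0], [126.0, 227.0], [66.0, 178.0], [71.0, 233.0]] wrist [[276.0, 142.0], [188.0, 113.0], [120.0, 119.0], [183.0, 41.0], [112.0, 48.0]]
```

View pics/m6.png

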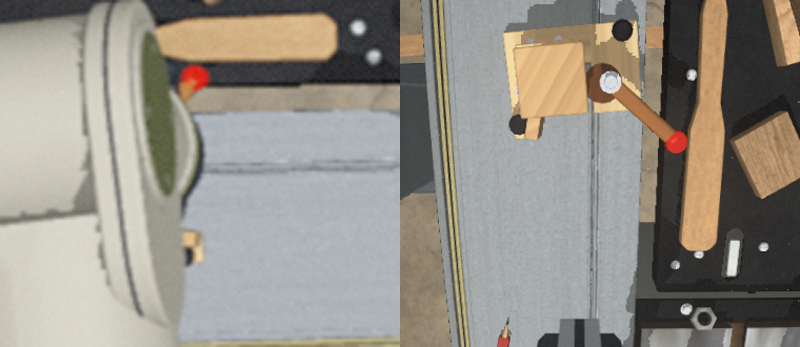

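In the wrist half of the picture the knob is at (277,142), where (276,142) is expected for fully closed. The spindle's four top corners are within 1 px of the seat pose. Handing in.

```bash
python3 -c "
from bench import manip
manip.finish_job(); print(manip.get_state()['clock'])"
```

```text
the job is handed in; nothing more can be done
the job is handed in; nothing more can be done
```

I pushed the pale upright spindle low on its foot into the jig and closed the clamp lever to its end stop, then handed in at about 44 s of the 72 s allowed. The job gives no verdict, so the result below rests on my own checks.

- **Spindle home:** the first push met the stop, but the force died away afterwards. I pushed a second time more firmly; it stopped at the same place to within 0.1 mm and held about 5 N.
- **Clamp closed:** the force rose near the end of the swing, and the tool stopped at a position matching about 1.65 rad.
- **Last wrist picture:** the lever knob and all four top corners of the spindle were within about 1 px of where they should be when seated and closed.
- **Not confirmed:** I did not measure the clamp's squeeze on the spindle directly. In the last top picture the arm hid the spindle, so that view confirmed only the knob.
- **Minor disagreements:** the pusher stopped about 2.8 mm past the calculated point at both contacts, probably an error in my finger offset. The lever's starting angle read about 0.2 rad past the stated open position.
- **Other things on the table:** I steered clear of them and felt no unexpected contact, but I did not measure their positions again at the end.

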